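# Reset the stretching jig and nip up its lock ring

### The arm

A 6-joint arm with a two-finger parallel gripper is mounted at the origin on the work surface. World frame = base frame: x ahead of the robot, y to its left, z up, the work surface at z = 0. Lengths are in m, angles in degrees, forces in N, time in s.
With the tool pointing down it reaches from about 0.3 to 0.875 m from the base axis. Payload 4.2 kg.
Tool frame: the origin (TCP) lies at the very end of the fingers, on their centre line; the grasp point (between the pads) lies robot.hold_point_z behind it (robot.hold_point_z is the distance from the TCP to the grasp point, in m); z points along the fingers, y is the line along which they close (so a half turn about z gives the same grasp; the last joint's range is limited). The gripper opens to 85 mm and grips with 20 to 120 N. Pads are 22 mm wide; open, the fingers measure 114 mm over their backs; the gripper's body (76 mm by 85 mm) begins 54 mm behind the grasp point. The pads swing forward as they close: fully open they stand 13 mm farther back than shut.
Start: joints at [-64.515, 18.312, 89.639, -0, 72.044, -1.146], TCP at [0.258, -0.514, 0.231] pointing down, gripper open.
Joint ranges: [-177.97, 177.97], [-48.28, 115.42], [12.27, 149.76], [-77.06, 257.06], [2.81, 150.46], [-146.56, 146.56]. Speed limits (degrees/s): [147.25, 147.25, 180, 180, 180, 180].

### API

Orientations are given as a 3x3 rotation matrix whose columns are the frame's x, y, z axes.
In Python, from rig import robot, cam, sign_off gives the robot as it stands (robot), with the cameras (cam) and the job as plain functions.
- The arm moves only by the shell command python3 steer.py 'ROWS' [FORCE]. ROWS is a JSON object whose key "increments" holds a list of rows, 1 to 12 of them, each of 5 numbers: dx, dy, dz in normalised numbers (1 is 0.25 m), then a turn about the tool's z in parts of the range, where 1.0 means 2 rad, then the opening from 0.0 (shut) to 1.0 (fully open); each row shifts and turns the commanded pose from where the row before left it, along the tool's axes as they then stand; what a row does not reach is not made up. A row lasts 1/8 s, in which the tool goes at most 0.0625 m and 10.7 degrees, less where a joint would pass 70% of its speed; a pose out of reach is approached as far as the arm can. The fingers move at their own pace and stop on an object; FORCE is the grip in N (left out, the last holds). Time passes only in rows, so rows that do not move let the fingers close. It prints the time, the measured TCP pose, the force, the opening and the grip force at its end. Input that does not fit is refused with a message, and nothing moves.
- robot.state(): the state, without advancing time (a new reading comes with each control period).
- cam.get_image(name): name is "side" or "top" or "wrist"; returns the picture (400x640x3 uint8, red, green, blue); there is no depth.
- cam.get_calibration(name): a dict with "fov_y" (degrees; the focal length in pixels is half the picture's height over the tangent of half this angle, whatever the lens; pixels are square), "cx", "cy" (the principal point, pixels), "dist_coeffs" ([k1, k2, p1, p2, k3] as OpenCV has them; the pictures are not rectified), "R" (3x3) and "t" (3): a world point X has camera coordinates R X + t. Camera axes: x right, y down, z forward; pixel columns grow to the right and rows downward; lengths in m; the calibration is good to about 2 mm. A picture is of the moment at which its call begins: read the wrist's pose just before it. get_calibration takes no time and is no camera call; for the wrist camera it gives the pose at the moment of the call.
- sign_off(): hands the job in; it is judged then, once.
The state is a dict: "time": time; "joints": joint angles; "joint_velocities": joint speeds; "joint_torque": joint torques, N m; "position": TCP position; "tcp_rot": TCP orientation; "contact_force": force on the tool from outside, world axes, zero at the start; "torque": the same for the moment, N m; "finger_gap": opening from 0.0 (shut) to 1.0 (fully open); "gripper_force": force on a finger pad.
Only numpy, scipy, OpenCV 4.12 (cv2) and the standard library are available. Lean on these libraries where they do the work, as an engineer would, in place of code of your own. Each camera call takes 0.05 s, during which the arm holds its last target. There are 200 camera calls.

### The job

The lock ring on the sample-stretching jig has been overtightened: swing its handle anticlockwise (seen from above) until the knob is free, then turn the knob until its pointer lines up with the small index post. Then swing the handle back clockwise and nip the ring up by feel, stopping when the handle's post takes a push of about 7 N to keep it moving, so that the knob is held on its mark but the ring is less tight than you found it. Do not lean on the jig, and leave the other things on the bench where they are.

Things in the scene. Friction and masses are not known exactly. Their poses are not given: they have to be found in the camera images.
- jig: the fixed jig: 300 x 130 x 14 mm aluminium base, grey block 115 x 100 mm with its top 50 mm above the bench, and behind it two round bars with a sliding and a fixed sample jaw (top 54 mm). Origin on the bench surface, on the vertical axis about which both the knob and the lock ring turn; its x axis runs from that axis to the jaws, z up
- axis_top (a point): centre of the top face of the knob, on the turning axis, 122 mm above the bench
- lock_ring: dark steel lock ring, 66 mm across, 52 to 68 mm high, under the knob, turning about the jig's axis (origin on it at bench level). A radial handle arm (12 mm wide, top at 63 mm) carries an upright post. Clockwise from above tightens. Found too tight; it comes free after 0.4 to 1.4 rad anticlockwise, and may go 1.7 rad. The tight place differs each time. It stays where left
- post_top (a point): centre of the top of the handle's upright steel post: 12 mm in diameter, 63 to 106 mm above the bench, 70 mm from the axis. Pushed along its circle: 6 to 17 N moves the overtight ring, about 1 N the loose one; when tightening, past the bite the push rises 1 N per 4 mm; 7 N is right. It is friction: read the push while the post moves, it fades on stopping
- adjuster: the knob: black ribbed cylinder 40 mm in diameter, 78 to 122 mm above the bench, on an aluminium skirt disc 68 mm across (72 to 78 mm high) with a pointer nose. Origin on the axis at bench level, x axis along the pointer. Loose it turns with 0.06 N m. It starts 0.5 to 1.7 rad anticlockwise of the index post (turn it clockwise)
- pointer_tip (a point): end of the knob's pointer nose, 45 mm from the axis, 78 mm above the bench; coincides with index_tip when the pointer is on the mark
- index_tip (a point): the point the pointer must come to, 45 mm from the axis, 78 mm above the bench, just inside a slim upright steel index post (4 mm wide, 6 mm deep, its inner face 48 mm from the axis, 50 to 82 mm high) fixed on the jig's block
- clamp_pad: small pad hidden in the jig's block; the lock ring presses it on the knob's spindle. When nipped up correctly it presses with 6 to 16 N, about 11 N at 7 N on the post
- screwdriver: bystander: screwdriver lying on the bench, must stay put
- jar: bystander: amber glass jar, 56 mm across, 75 mm high, must stay put
- tray: bystander: white tray 110 x 80 x 25 mm, must stay put

How it is judged (in metres and radians):
On the way, in this order (a step that is already met when the one before it is completed fails the run):
1. the lock ring is loosened: its pad no longer presses on the knob's spindle (contact force between clamp_pad and adjuster below 1 N), for 0.3 s.
2. with the ring loose, the knob's pointer is turned to the index post (horizontal distance between pointer_tip and index_tip below 0.005 m and contact force between clamp_pad and adjuster below 1 N), for 0.2 s.
At the end, for the whole second after the job is handed in: the pointer tip is within 5 mm (horizontally) of the index point, the lock ring is nipped up so that its pad presses the spindle with 6 to 16 N (about 5.4 to 9 N on the post), and ring and knob are still (horizontal distance between pointer_tip and index_tip below 0.005 m and contact force between clamp_pad and adjuster between 6 and 16 N and angular speed of each of lock_ring, adjuster below 0.05 rad/s); the robot touches nothing.
It fails at once if the robot leans on the jig's body with more than 30 N (contact force between the arm and jig above 30 N).
It fails at once if the screwdriver is moved by more than 25 mm (distance of screwdriver from where it was at the start of the episode above 0.025 m).
It fails at once if the jar is moved by more than 25 mm (distance of jar from where it was at the start of the episode above 0.025 m).
It fails at once if the tray is moved by more than 25 mm (distance of tray from where it was at the start of the episode above 0.025 m).
It also fails if it takes over 72 s, if anything falls off the work surface, if the arm or the gripper's body presses on something with over 40 N, if the wrist force passes 120 N, or if a joint passes its speed limit or range.

## Working session

There is one attempt and no reset: what is moved stays moved. The work goes in short steps, Python scripts to look and compute and a shell command to move; the robot and the scene stay as the last step left them, time stands still between calls to the robot, and variables do not carry over. Pictures are saved under pics/ and viewed, at most 10 in all, crops included, and the job is handed in when it is done.

```bash
ls; mkdir -p pics
python3 - <<'E'
from rig import robot, cam, sign_off
import cv2
for n in("top","side"):
    cv2.imwrite(f"pics/{n}0.png",cam.get_image(n)[:,:,::-1])
    c=cam.get_calibration(n);print(n,c)
s=robot.state();print(s["time"],s["position"],s["tcp_rot"],s["contact_force"],robot.hold_point_z)
E
```

```text
pics
rig.py
steer.py
top {'fov_y': 56.94015757376484, 'cx': 316.6476146749831, 'cy': 196.68346597365016, 'dist_coeffs': array([-0.06689129,  0.        ,  0.        ,  0.        ,  0.        ]), 'R': array([[-1.35285017e-02, -9.99904560e-01, -2.80204281e-03],
       [-9.86863640e-01,  1.38031337e-02, -1.60964684e-01],
       [ 1.60987999e-01,  5.87623166e-04, -9.86956189e-01]]), 't': array([0.00796865, 0.543032  , 0.96388748])}
side {'fov_y': 57.80491620315052, 'cx': 319.36277102443125, 'cy': 195.86735636917248, 'dist_coeffs': array([-0.06283864,  0.        ,  0.        ,  0.        ,  0.        ]), 'R': array([[-0.92132457, -0.38857291, -0.01311995],
       [-0.18542195,  0.46880382, -0.86362126],
       [ 0.3417305 , -0.79324276, -0.50397043]]), 't': array([0.46384564, 0.19666099, 0.90661253])}
0.1 [ 0.25756906 -0.51361023  0.23055884] [[ 8.93907350e-01  4.48251220e-01 -7.02800864e-04]
 [ 4.48251771e-01 -8.93906205e-01  1.43055464e-03]
 [ 1.30098073e-05 -1.59381504e-03 -9.99998730e-01]] [-0.70386285  0.30532645  0.52138276] 0.0187
```

View pics/top0.png

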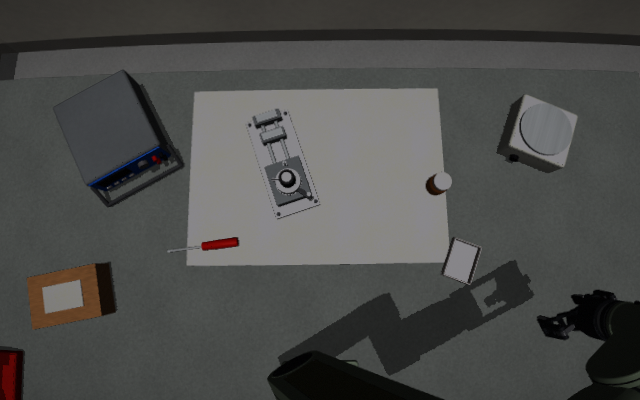

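View pics/side0.png

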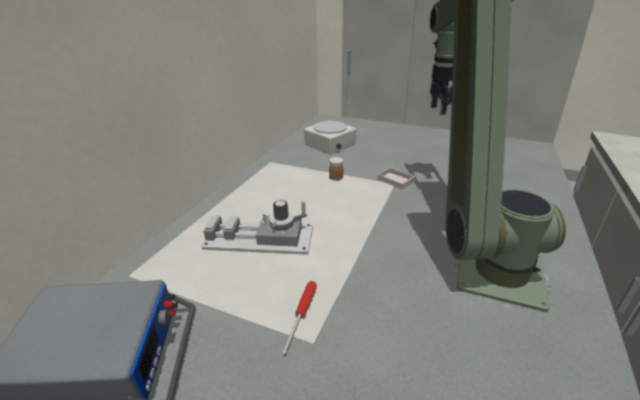

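The top view shows the jig with the knob near (288,177), the handle towards (310,196), the screwdriver at (220,243), the jar at (438,183) and the tray at (462,260). In the side view the knob is at (281,208) and the post at (303,210). I'll enlarge both.

Run:
```python
import cv2,numpy as np
a=cv2.imread("pics/top0.png")[145:220,240:330];b=cv2.imread("pics/side0.png")[185:260,220:320]
f=lambda i:cv2.convertScaleAbs(cv2.resize(i,(400*i.shape[1]//i.shape[1]*1,int(400*i.shape[0]/i.shape[1])),interpolation=cv2.INTER_CUBIC),alpha=1.3)
a,b=f(a),f(b);h=max(a.shape[0],b.shape[0])
p=lambda i:cv2.copyMakeBorder(i,0,h-i.shape[0],0,0,0)
cv2.imwrite("pics/crop0.png",np.hstack([p(a),p(b)]))
```

```text
(no output)
```

View pics/crop0.png

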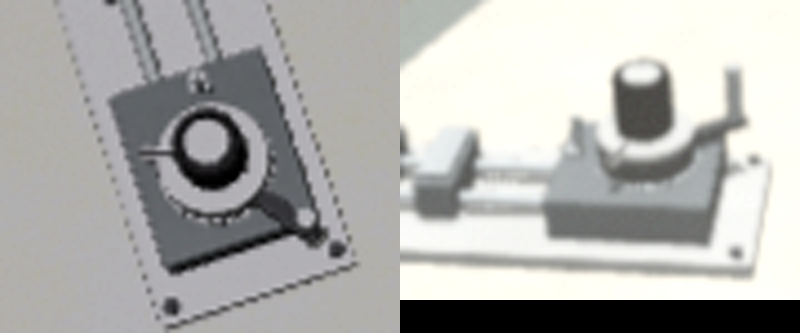

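In the crop (left: top view) the knob top is at full-image (287.0,176.5), the post top at (309.1,193.8), the pointer tip at (271.5,179.2) and the index post at (285,162). In the side view (right) the knob top is at (280.5,203.2) and the post top at (303.8,202.5).

```bash
cat > h.py <<'E'
import numpy as np,cv2
from rig import robot, cam, sign_off
def ray(c,px):
    f=200/np.tan(np.radians(c["fov_y"]/2));K=np.array([[f,0,c["cx"]],[0,f,c["cy"]],[0,0,1.]])
    u=cv2.undistortPoints(np.array([[px]],float),K,np.array(c["dist_coeffs"]))[0,0]
    R=np.array(c["R"]);t=np.array(c["t"]);d=R.T@np.array([*u,1]);return -R.T@t,d/np.linalg.norm(d)
def plane(c,px,z):
    o,d=ray(c,px);return o+d*(z-o[2])/d[2]
def tri(*cp):
    A=0;b=0
    for c,p in cp:
        o,d=ray(c,p);P=np.eye(3)-np.outer(d,d);A=A+P;b=b+P@o
    return np.linalg.solve(A,b)
def proj(c,X):
    f=200/np.tan(np.radians(c["fov_y"]/2));K=np.array([[f,0,c["cx"]],[0,f,c["cy"]],[0,0,1.]])
    return cv2.projectPoints(np.array([X],float),cv2.Rodrigues(np.array(c["R"]))[0],np.array(c["t"]),K,np.array(c["dist_coeffs"]))[0].ravel()
E
python3 - <<'E'
from h import *
np.set_printoptions(precision=4,suppress=True)
T=cam.get_calibration("top");S=cam.get_calibration("side")
print(tri((T,(287,176.5)),(S,(280.5,203.2))),tri((T,(309.1,193.8)),(S,(303.75,202.5))))
print(plane(T,(287,176.5),.122),plane(T,(309.1,193.8),.106),plane(T,(271.5,179.2),.078),plane(T,(285,162),.082))
c=cam.get_calibration("wrist");s=robot.state();R=s["tcp_rot"]
print("cam in tool",R.T@(-c["R"].T@c["t"]-s["position"]),"axis",R.T@c["R"].T, c["fov_y"])
for p in [(220,243),(438,183),(462,260)]:print(plane(T,p,.02))
E
```

```text
[0.5843 0.0755 0.12  ] [0.5417 0.0198 0.1004]
[0.5834 0.0751 0.122 ] [0.5407 0.0197 0.106 ] [0.5864 0.1201 0.078 ] [0.632  0.0838 0.082 ]
cam in tool [ 0.0782  0.0005 -0.1425] axis [[ 0.0009 -0.9514 -0.3081]
 [ 1.      0.0009  0.    ]
 [ 0.0003 -0.3081  0.9514]] 60.8937063385514
[0.4212 0.269  0.02  ]
[ 0.5815 -0.3439  0.02  ]
[ 0.3648 -0.3973  0.02  ]
```

Units first: shifts go in shares of 0.25 m and turns go in shares of 2 rad. So 0.046 m is 0.184, -0.0317 m is -0.1268.

```bash
python3 steer.py '{"increments":[[0.184, -0.1268, -0.016, 0, 1], [0.184, -0.1268, -0.016, 0, 1], [0.184, -0.1268, -0.016, 0, 1], [0.184, -0.1268, -0.016, 0, 1], [0.184, -0.1268, -0.016, 0, 1], [0.184, -0.1268, -0.016, 0, 1], [0.184, -0.1268, -0.016, 0, 1], [0.184, -0.1268, -0.016, 0, 1], [0.184, -0.1268, -0.016, 0, 0.3], [0.184, -0.1268, -0.016, 0, 0.3], [0.184, -0.1268, -0.016, 0, 0.3], [0.184, -0.1268, -0.016, 0, 0.3]]}' 30
python3 steer.py '{"increments":[[0, 0, 0, -0.075, 0.3], [0, 0, 0, -0.075, 0.3], [0, 0, 0, -0.0742, 0.3], [0, 0, 0, 0, 0.3], [0, 0, 0, 0, 0.3]]}'
python3 - <<'E'
from h import *
import json
c=cam.get_calibration("wrist");cv2.imwrite("pics/w1.png",cam.get_image("wrist")[:,:,::-1])
json.dump({k:np.array(v).tolist() for k,v in c.items()},open("w1.json","w"))
s=robot.state();print(s["time"],s["joints"],s["tcp_rot"].round(4),s["contact_force"],s["finger_gap"])
for X in [(.584,.0753,.122),(.5412,.0198,.106)]:print(proj(c,X))
E
```

```text
time: 1.6
position: [0.5812, 0.0751, 0.279]
tcp_rot: [[0.894, 0.448, -0.001], [0.448, -0.894, -0.0], [-0.001, 0.0, -1.0]]
contact_force: [1.2, -1.0, 0.1]
finger_gap: 0.298
gripper_force: 0.0
time: 2.22
position: [0.5805, 0.0734, 0.2791]
tcp_rot: [[0.613, 0.79, -0.0], [0.79, -0.613, -0.0], [-0.0, -0.0, -1.0]]
contact_force: [-0.2, 1.1, 0.7]
finger_gap: 0.3
gripper_force: 0.0
2.275 [ 6.08350188e+00  1.78274298e+01  8.34494204e+01 -5.13940708e-03
  7.87439862e+01  4.38515619e+01] [[ 6.125e-01  7.905e-01 -4.000e-04]
 [ 7.905e-01 -6.125e-01 -1.000e-04]
 [-3.000e-04 -2.000e-04 -1.000e+00]] [-0.2799385   0.34417883 -0.09646034] 0.30311838900981664
[319.34029826 172.17445446]
[319.28762951 235.57592572]
```

View pics/w1.png

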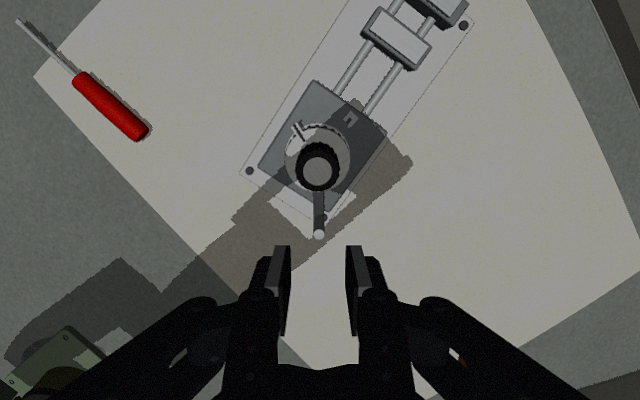

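The wrist picture shows the knob top at (319,172), the post top at (319,234), the pointer nose near (298,130) and the index post near (350,118), which agrees with the predictions. I'll refine these by mask, then triangulate.

Run:
```python
from h import *
import json
np.set_printoptions(precision=4,suppress=True)
c=json.load(open("w1.json"));g=cv2.cvtColor(cv2.imread("pics/w1.png"),6)
def blob(x,y,r,lo,hi):
    m=np.zeros_like(g);m[y-r:y+r,x-r:x+r]=cv2.inRange(g[y-r:y+r,x-r:x+r],lo,hi)
    n,l,s,ce=cv2.connectedComponentsWithStats(m);i=l[y,x];return ce[i],s[i],g[y,x]
k=blob(319,172,18,90,200);p=blob(319,235,9,int(g[235,319])-30,255);print(k,p)
T=cam.get_calibration("top");S=cam.get_calibration("side")
K=tri((T,(287,176.5)),(S,(280.5,203.2)),(c,k[0]));P=tri((T,(309.1,193.8)),(S,(303.75,202.5)),(c,p[0]))
print("K",K,"P",P,np.hypot(*(P-K)[:2]))
A=plane(c,k[0],.122);B=plane(c,p[0],.106);print(A,B,(B-A),np.hypot(*(B-A)[:2]),np.degrees(np.arctan2(*(B-A)[1::-1])))
cv2.imwrite("pics/w1c.png",cv2.resize(cv2.convertScaleAbs(cv2.imread("pics/w1.png")[90:250,250:400],alpha=1.5),None,fx=3.7,fy=3.7,interpolation=2))
```

```text
(array([316.9106, 170.8617]), array([303, 158,  28,  27, 593], dtype=int32), np.uint8(95)) (array([316.2521, 233.2689]), array([310, 226,  14,  14, 119], dtype=int32), np.uint8(149))
K [0.5835 0.0764 0.1207] P [0.5405 0.0211 0.1017] 0.07008593366414827
[0.583  0.0776 0.122 ] [0.5403 0.0237 0.106 ] [-0.0427 -0.0539 -0.016 ] 0.06875577570558744 -128.3669747384169
```

View pics/w1c.png

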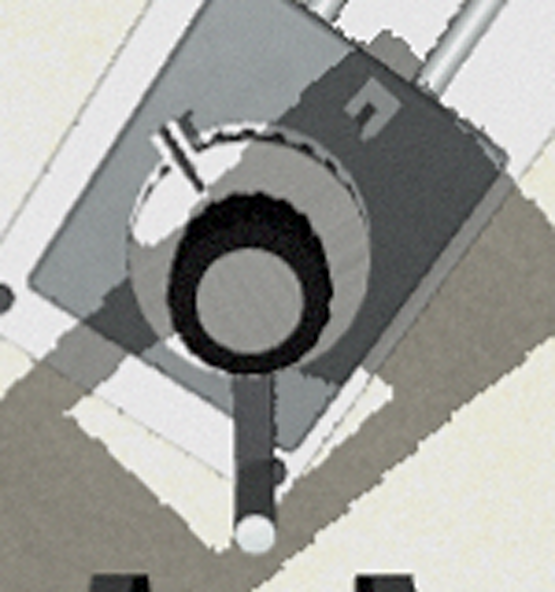

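The crop shows the pointer tip at about (296,125) in the full picture, the index post at about (349.5,119), the knob centre at (317.6,171) and the post at (318.5,233.5).

Run:
```python
from h import *
import json
np.set_printoptions(precision=4,suppress=True)
c=json.load(open("w1.json"));T=cam.get_calibration("top")
A=np.array([.583,.0768])
for n,q,z in [("knob",(317.6,171),.122),("post",(318.5,233.8),.106),("ptr",(296,125),.078),("idx",(349.5,119),.082),("idxlow",(349.5,123),.08)]:
    w=plane(c,q,z)[:2];d=w-A;print(n,w,np.hypot(*d),np.degrees(np.arctan2(d[1],d[0])))
d=plane(T,(285,162),.082)[:2]-A;print(d,np.hypot(*d),np.degrees(np.arctan2(d[1],d[0])))
s=robot.state();R=s["tcp_rot"];print(s["position"],R.T@(np.array([.5405,.0217,.2])-s["position"]))
```

```text
knob [0.5834 0.0771] 0.0005354813595972479 37.84372809834074
post [0.5418 0.0218] 0.0686993794330705 -126.87865633502945
ptr [0.5887 0.1191] 0.042698005343042335 82.3886747364924
idx [0.6343 0.0917] 0.05344651290058392 16.236093837588324
idxlow [0.632  0.0883] 0.050374236424064425 13.236602971401652
[0.049 0.007] 0.04949498418446887 8.118284733147394
[0.5806 0.0734 0.2791] [-0.0654  0.      0.0791]
```

Scaled: 0.04 m is 0.16, -0.033 m is -0.132.

```bash
python3 steer.py '{"increments":[[-0.132, 0, 0.12, 0, 0.35], [-0.126, 0, 0.16, 0, 0.35], [0, 0, 0.16, 0, 0.35], [0, 0, 0.16, 0, 0.35], [0, 0, 0.12, 0, 0.35], [0, 0, 0.08, 0, 0.35], [0, 0, 0, 0, 0.35]]}'
python3 -c "
from h import *
s=robot.state();print(s['tcp_rot'].T@(np.array([.541,.0218,.1])-s['position']),s['contact_force'])
cv2.imwrite('pics/w2.png',cam.get_image('wrist')[:,:,::-1])"
```

```text
time: 3.15
position: [0.5402, 0.0223, 0.078]
tcp_rot: [[0.612, 0.791, -0.004], [0.791, -0.612, -0.0], [-0.002, -0.003, -1.0]]
contact_force: [1.2, -0.1, 0.2]
finger_gap: 0.349
gripper_force: 0.0
[ 5.40466912e-05  9.03018110e-04 -2.20242504e-02] [ 1.18921586 -0.05170335  0.22817176]
```

View pics/w2.png

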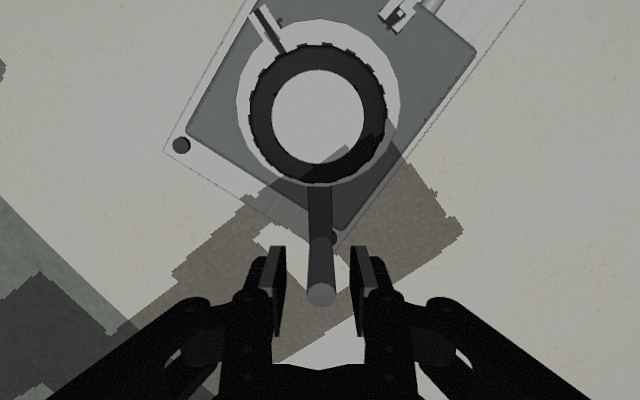

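The post stands centred between the fingers, at (320,290) in the picture. I'll start loosening with a push along +y while turning anticlockwise.

Scaled: 0.0061 m is 0.0244, 0.004 m is 0.016, -5 degrees is -0.0436.

```bash
python3 steer.py '{"increments":[[0, 0.016, 0, 0, 0.25], [0.0012, 0.0244, 0, -0.0436, 0.25], [0.0012, 0.0244, 0, -0.0436, 0.25], [0.0012, 0.0244, 0, -0.0436, 0.25], [0.0012, 0.0244, 0, -0.0436, 0.25]]}'
python3 steer.py '{"increments":[[0.0012, 0.0244, 0, -0.0436, 0.25], [0.0012, 0.0244, 0, -0.0436, 0.25], [0.0012, 0.0244, 0, -0.0436, 0.25], [0.0012, 0.0244, 0, -0.0436, 0.25]]}'
python3 steer.py '{"increments":[[0.0012, 0.0244, 0, -0.0436, 0.25], [0.0012, 0.0244, 0, -0.0436, 0.25], [0.0012, 0.0244, 0, -0.0436, 0.25]]}'
```

```text
time: 3.82
position: [0.566, 0.0094, 0.0803]
tcp_rot: [[0.302, 0.953, 0.0], [0.953, -0.302, 0.001], [0.001, -0.0, -1.0]]
contact_force: [-1.0, 3.2, 0.2]
finger_gap: 0.249
gripper_force: 1.3
time: 4.32
position: [0.5903, 0.0059, 0.0803]
tcp_rot: [[-0.043, 0.999, 0.0], [0.999, 0.043, 0.001], [0.001, 0.0, -1.0]]
contact_force: [-1.3, 0.8, -0.7]
finger_gap: 0.249
gripper_force: 0.7
time: 4.7
position: [0.6085, 0.0089, 0.0804]
tcp_rot: [[-0.3, 0.954, 0.001], [0.954, 0.3, 0.0], [-0.0, 0.001, -1.0]]
contact_force: [-1.1, 0.5, 0.3]
finger_gap: 0.25
gripper_force: 0.5
```

Scaled: 0.0061 m is 0.0244, 0.0003 m is 0.0012, -5 degrees is -0.0436.

```bash
python3 steer.py '{"increments":[[0.0012, 0.0244, 0, -0.0436, 0.25], [0.0012, 0.0244, 0, -0.0436, 0.25], [0.0012, 0.0244, 0, -0.0436, 0.25]]}'
python3 steer.py '{"increments":[[0, -0.018, 0, 0, 0.25], [0, 0, 0, 0, 0.25], [0, 0, -0.2, 0, 0.25], [0, 0, -0.2, 0, 0.25], [0, 0, 0, 0, 0.75]]}'
python3 -c "
from h import *
s=robot.state();print(s['joints'],s['tcp_rot'].T@(np.array([.5832,.077,.1])-s['position']),s['contact_force'])"
```

```text
time: 5.08
position: [0.625, 0.0166, 0.0804]
tcp_rot: [[-0.537, 0.844, 0.001], [0.844, 0.537, 0.0], [-0.0, 0.001, -1.0]]
contact_force: [-1.8, -0.2, 1.0]
finger_gap: 0.248
gripper_force: 0.5
time: 5.7
position: [0.6235, 0.014, 0.1846]
tcp_rot: [[-0.534, 0.846, 0.011], [0.846, 0.534, -0.0], [-0.006, 0.009, -1.0]]
contact_force: [0.3, 0.4, 0.3]
finger_gap: 0.45
gripper_force: 0.0
[ 2.35444444e-01  2.41315472e+01  8.75520346e+01 -8.88690716e-03
  6.77047875e+01 -3.20219168e+01] [ 0.07524599 -0.00119561  0.08416906] [0.31600357 0.35096567 0.27298966]
```

Scaled: 0.04 m is 0.16, 0.038 m is 0.152.

```bash
python3 steer.py '{"increments":[[0.152, -0.002, 0, 0, 0.75], [0.1488, -0.002, 0, 0, 0.75], [0, 0, 0.16, 0, 0.75], [0, 0, 0.12, 0, 0.75], [0, 0, 0.076, 0, 0.75], [0, 0, 0, 0, 0.4], [0, 0, 0, 0, 0.4]]}' 30
python3 steer.py '{"increments":[[0, 0, 0, 0, 0.3], [0, 0, 0, 0, 0.3], [0, 0, 0, 0, 0.3], [0, 0, 0, 0, 0.3]]}'
```

```text
time: 6.58
position: [0.5825, 0.0793, 0.0897]
tcp_rot: [[-0.533, 0.846, 0.006], [0.846, 0.533, 0.004], [0.0, 0.007, -1.0]]
contact_force: [9.2, 8.0, -13.9]
finger_gap: 0.457
gripper_force: 33.6
time: 7.08
position: [0.5824, 0.0794, 0.0897]
tcp_rot: [[-0.534, 0.846, 0.006], [0.846, 0.534, 0.004], [0.0, 0.007, -1.0]]
contact_force: [8.6, 8.5, -13.1]
finger_gap: 0.461
gripper_force: 33.6
```

Scaled: 0.001 m is 0.004, 9 degrees is 0.0785.

```bash
python3 steer.py '{"increments":[[0, 0.004, 0.004, 0, 0.3], [0, 0, 0, 0.0785, 0.3], [0, 0, 0, 0.0785, 0.3], [0, 0, 0, 0.0785, 0.3], [0, 0, 0, 0.0785, 0.3], [0, 0, 0, 0.0785, 0.3], [0, 0, 0, 0.0785, 0.3], [0, 0, 0, 0, 0.3], [0, 0, 0, 0, 0.3]]}'
python3 - <<'E'
from h import *
import json
c=cam.get_calibration("wrist");a=cam.get_image("wrist")[:,:,::-1];t=cam.get_image("top")[:,:,::-1]
json.dump({k:np.array(v).tolist() for k,v in c.items()},open("w3.json","w"))
cv2.imwrite("pics/w3.png",a)
for th in(8,11,14):
    r=np.radians(th);print(th,proj(c,(.5832+.045*np.cos(r),.077+.045*np.sin(r),.078)))
z=cv2.resize(t[145:195,260:320],(480,400),interpolation=2)
cv2.imwrite("pics/t3.png",np.hstack([a[:,160:480],z]))
E
```

```text
time: 8.2
position: [0.5839, 0.0796, 0.0896]
tcp_rot: [[0.371, 0.929, 0.007], [0.929, -0.371, 0.004], [0.006, 0.005, -1.0]]
contact_force: [9.0, 6.8, -10.1]
finger_gap: 0.455
gripper_force: 34.0
8 [398.71372245 212.58903219]
11 [396.52637864 208.70453747]
14 [394.09698024 204.91912086]
```

View pics/t3.png

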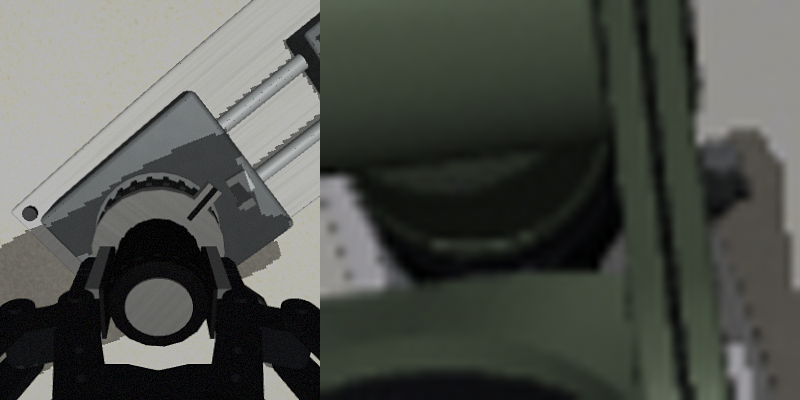

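The wrist view (left) shows the pointer near (372,188) in the full picture and the index post near (398,188). They are close, so I'll zoom in.

Run:
```python
from h import *
a=cv2.imread("pics/w3.png")[150:240,320:440]
cv2.imwrite("pics/c3.png",cv2.convertScaleAbs(cv2.resize(a,None,fx=6.5,fy=6.5,interpolation=2),alpha=1.8))
```

```text
(no output)
```

View pics/c3.png

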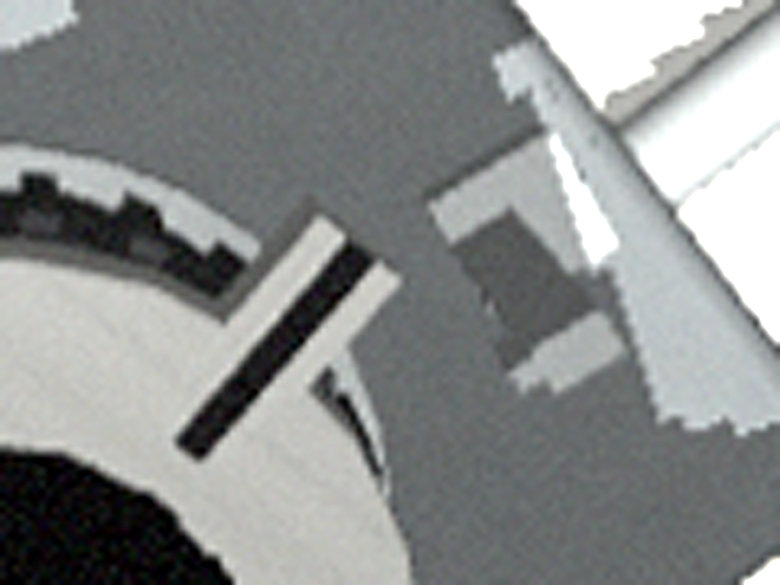

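Run:
```python
from h import *
import json
np.set_printoptions(precision=0,suppress=True)
c=json.load(open("w3.json"));q=lambda p:((np.array(p)-[320,150])*6.5)
th=np.radians(11);e=np.array([np.cos(th),np.sin(th)]);t=np.array([-e[1],e[0]]);A=np.array([.5832,.077])
for z in(.05,.082):
  for r in(.048,.054):
    for w in(-.002,.002): print(z,r,w,q(proj(c,[*(A+r*e+w*t),z])))
inv=lambda x,y:(x/6.5+320,y/6.5+150)
for n,x,y,z in[("ptr",365,248,.078),("ptrroot",190,450,.078),("darktop",560,340,.082)]:
    w=plane(c,inv(x,y),z)[:2]-A;print(n,(w*1e4),np.degrees(np.arctan2(w[1],w[0])).round(1),round(np.hypot(*w),4))
```

```text
0.05 0.048 -0.002 [466. 273.]
0.05 0.048 0.002 [443. 236.]
0.05 0.054 -0.002 [526. 237.]
0.05 0.054 0.002 [504. 199.]
0.082 0.048 -0.002 [559. 401.]
0.082 0.048 0.002 [533. 357.]
0.082 0.054 -0.002 [631. 359.]
0.082 0.054 0.002 [605. 315.]
ptr [383. 221.] 30.0 0.0442
ptrroot [209. 120.] 29.9 0.0242
darktop [490. 116.] 13.4 0.0503
```

The post's top face is the light patch centred at crop (569,355), and the dark quad is its side face. The pointer measures 30.0°.

Run:
```python
from h import *
import json
c=json.load(open("w3.json"));A=np.array([.5832,.077])
for A in ([.5832,.077],[.584,.0785]):
  for x,y,z in[(569,355,.082),(365,248,.078)]:
    w=plane(c,(x/6.5+320,y/6.5+150),z)[:2]-A;print(np.degrees(np.arctan2(w[1],w[0])).round(1),np.hypot(*w))
```

```text
11.8 0.050319971004803454
30.0 0.044210947806616156
10.3 0.04924722961924423
28.8 0.042776946692565404
```

Scaled: -0.05 m is -0.2, -0.04 m is -0.16, 9.2 degrees is 0.0803.

```bash
python3 steer.py '{"increments":[[0, 0, 0, 0.0803, 0.3], [0, 0, 0, 0.0794, 0.3], [0, 0, 0, 0, 0.3], [0, 0, 0, 0, 0.3], [0, 0, 0, 0, 0.7], [0, 0, 0, 0, 0.7], [0, 0, -0.16, 0, 0.7], [0, 0, -0.2, 0, 0.5], [0, 0, -0.12, 0, 0.3], [0, 0, 0, 0, 0.3], [0, 0, 0, 0, 0.3]]}'
python3 - <<'E'
from h import *
import json
c=cam.get_calibration("wrist");a=cam.get_image("wrist")[:,:,::-1]
json.dump({k:np.array(v).tolist() for k,v in c.items()},open("w4.json","w"));cv2.imwrite("pics/w4.png",a)
for X in [(.5832,.077,.122),(.627,.086,.078)]:print(proj(c,X))
u,v=proj(c,(.59,.06,.08)).astype(int);u0=max(u-100,0);v0=max(v-75,0);print(u0,v0)
cv2.imwrite("pics/c4.png",cv2.convertScaleAbs(cv2.resize(a[v0:v0+150,u0:u0+200],None,fx=4,fy=4,interpolation=2),alpha=1.6))
E
```

```text
time: 9.68
position: [0.5798, 0.0776, 0.2085]
tcp_rot: [[0.643, 0.766, -0.002], [0.766, -0.643, -0.0], [-0.001, -0.001, -1.0]]
contact_force: [0.5, 0.1, -0.3]
finger_gap: 0.298
gripper_force: 0.0
[321.83603577 198.68550928]
[356.04841368 139.9368539 ]
240 117
```

View pics/c4.png

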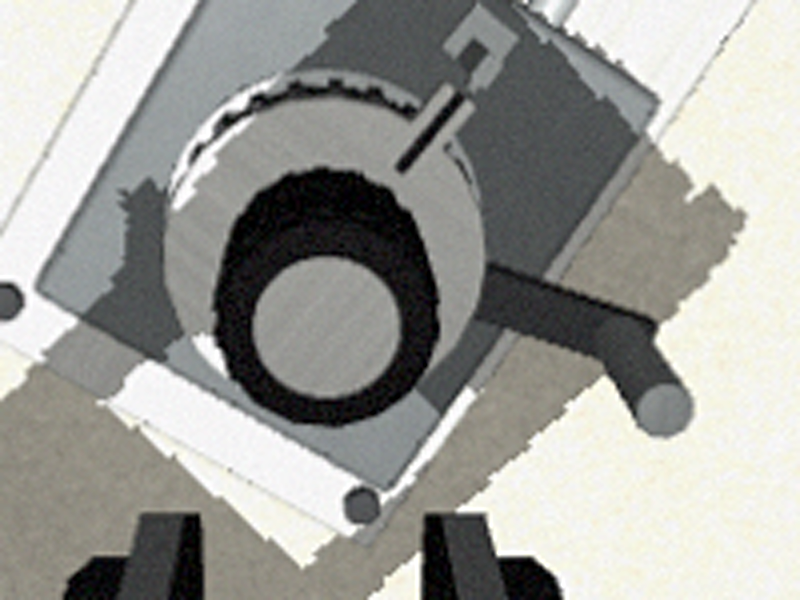

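The pointer tip at crop (456,97) now lies right at the index post, whose top face is near (492,68). The knob top is at (327,326) and the handle post's top at (665,410).

Run:
```python
from h import *
import json
np.set_printoptions(precision=4,suppress=True)
c=json.load(open("w4.json"));i=lambda x,y:(x/4+240,y/4+117)
A=plane(c,i(327,326),.122)[:2];print(A)
for n,x,y,z in[("ptr",456,97,.078),("root",402,165,.078),("idx",490,68,.082),("post",665,410,.106)]:
    w=plane(c,i(x,y),z)[:2];d=w-A;print(n,w,np.hypot(*d),np.degrees(np.arctan2(d[1],d[0])))
s=robot.state();print(s["joints"][5],s["tcp_rot"].T@(np.array([*plane(c,i(665,410),.106)[:2],.08])-s["position"]))
```

```text
[0.5832 0.0771]
ptr [0.6251 0.0862] 0.04281108343517802 12.239669177723991
root [0.608  0.0823] 0.025325509188432304 11.847096534067935
idx [0.6339 0.0872] 0.051599028263855845 11.224597236447478
post [0.6194 0.0174] 0.06980627529662412 -58.79423650788046
46.482299462364004 [-0.0202  0.0694  0.1279]
```

Scaled: 0.0347 m is 0.1388, -0.0101 m is -0.0404, -10.2 degrees is -0.089.

```bash
python3 steer.py '{"increments":[[-0.0404, 0.1388, 0, 0, 0.3], [-0.0404, 0.1388, 0, 0, 0.3], [0, 0, 0, -0.089, 0.3], [0, 0, 0, -0.089, 0.3], [0, 0, 0, -0.089, 0.3], [0, 0, 0, -0.089, 0.3], [0, 0, 0, -0.089, 0.3], [0, 0, 0, -0.089, 0.3], [0, 0, 0, -0.0873, 0.3], [0, 0, 0, 0, 0.3], [0, 0, 0, 0, 0.3]]}'
python3 - <<'E'
from h import *
s=robot.state();print(s["tcp_rot"].T@(np.array([.6194,.0174,.08])-s["position"]),s["contact_force"])
E
```

```text
time: 11.1
position: [0.6205, 0.0177, 0.2084]
tcp_rot: [[-0.516, 0.856, -0.002], [0.856, 0.516, -0.0], [0.001, -0.002, -1.0]]
contact_force: [0.7, -0.8, 0.4]
finger_gap: 0.296
gripper_force: 0.0
[ 0.00018546 -0.00088933  0.12836014] [ 0.69313941 -0.78785364  0.42238519]
```

Scaled: 0.04 m is 0.16, 0.03 m is 0.12.

```bash
python3 steer.py '{"increments":[[0, 0, 0.16, 0, 0.3], [0, 0, 0.16, 0, 0.3], [0, 0, 0.12, 0, 0.3], [0, 0, 0.072, 0, 0.25], [0, 0, 0, 0, 0.25], [0, 0, 0, 0, 0.25]]}'
python3 steer.py '{"increments":[[0, -0.016, 0, 0, 0.25], [0.0012, -0.0244, 0, 0.0436, 0.25], [0.0012, -0.0244, 0, 0.0436, 0.25], [0.0012, -0.0244, 0, 0.0436, 0.25]]}'
python3 steer.py '{"increments":[[0.0012, -0.0244, 0, 0.0436, 0.25], [0.0012, -0.0244, 0, 0.0436, 0.25]]}'
```

```text
time: 11.85
position: [0.6215, 0.0177, 0.0821]
tcp_rot: [[-0.518, 0.855, 0.001], [0.855, 0.518, -0.0], [-0.001, 0.001, -1.0]]
contact_force: [-0.3, 0.1, -0.5]
finger_gap: 0.251
gripper_force: 0.0
time: 12.35
position: [0.6012, 0.0085, 0.0824]
tcp_rot: [[-0.276, 0.961, 0.003], [0.961, 0.276, 0.0], [-0.0, 0.003, -1.0]]
contact_force: [1.7, 1.4, -0.2]
finger_gap: 0.248
gripper_force: 0.6
time: 12.6
position: [0.5893, 0.0062, 0.0825]
tcp_rot: [[-0.105, 0.994, 0.003], [0.994, 0.105, 0.0], [0.0, 0.003, -1.0]]
contact_force: [1.1, 0.5, 0.3]
finger_gap: 0.249
gripper_force: 0.7
```

```bash
cat > t.py <<'E'
from h import *
s=robot.state();print("TAN",round(float(s["tcp_rot"][:,1]@s["contact_force"]),2),"ang",np.degrees(np.arctan2(s["position"][1]-.077,s["position"][0]-.5832)).round(1),"pad",s["gripper_force"],"t",s["time"])
E
q(){ python3 t.py; }
python3 steer.py '{"increments":[[0.0008, -0.0196, 0, 0.0349, 0.25], [0.0008, -0.0196, 0, 0.0349, 0.25]]}' >/dev/null; q
python3 steer.py '{"increments":[[0.0008, -0.0196, 0, 0.0349, 0.25]]}' >/dev/null; q
python3 steer.py '{"increments":[[0.0008, -0.0196, 0, 0.0349, 0.25]]}' >/dev/null; q
```

```text
TAN 3.71 ang -92.5 pad 1.3837885111570358 t 12.85
TAN 3.01 ang -96.1 pad 1.8614718317985535 t 12.975
TAN 4.69 ang -99.7 pad 2.3029569536447525 t 13.1
```

Scaled: -0.00245 m is -0.0098, 2 degrees is 0.0175.

```bash
q(){ python3 t.py; }
python3 steer.py '{"increments":[[0, -0.0098, 0, 0.0175, 0.25]]}' >/dev/null; q
python3 steer.py '{"increments":[[0, -0.0098, 0, 0.0175, 0.25]]}' >/dev/null; q
python3 steer.py '{"increments":[[0, -0.0098, 0, 0.0175, 0.25]]}' >/dev/null; q
```

```text
TAN 5.78 ang -101.8 pad 2.4834828078746796 t 13.225
TAN 4.37 ang -103.5 pad 2.6292065531015396 t 13.35
TAN 5.88 ang -105.3 pad 2.9200784862041473 t 13.475
```

Scaled: -0.00245 m is -0.0098, 2 degrees is 0.0175.

```bash
q(){ python3 t.py; }
python3 steer.py '{"increments":[[0, -0.0098, 0, 0.0175, 0.25]]}' >/dev/null; q
python3 steer.py '{"increments":[[0, -0.0098, 0, 0.0175, 0.25]]}' >/dev/null; q
```

```text
TAN 6.39 ang -107.0 pad 3.0964013189077377 t 13.6
TAN 6.19 ang -108.8 pad 3.424302041530609 t 13.725
```

About 6.8 N while moving, so I'll stop here, back off, lift clear and check.

Scaled: -0.05 m is -0.2, 0.0045 m is 0.018.

```bash
python3 steer.py '{"increments":[[0, 0.018, 0, 0, 0.25], [0, 0, 0, 0, 0.25], [0, 0, -0.12, 0, 0.25], [0, 0, -0.2, 0, 0.25], [0, 0, -0.2, 0, 0.25], [0.16, 0, 0, 0, 0.25], [0, 0, 0, 0, 0.25], [0, 0, 0, 0, 0.25]]}'
python3 - <<'E'
from h import *
import json
c=cam.get_calibration("wrist");a=cam.get_image("wrist")[:,:,::-1]
json.dump({k:np.array(v).tolist() for k,v in c.items()},open("w5.json","w"));cv2.imwrite("pics/w5.png",a)
u,v=proj(c,(.59,.06,.08)).astype(int);u0=max(u-100,0);v0=max(v-75,0);print(u0,v0)
cv2.imwrite("pics/c5.png",cv2.convertScaleAbs(cv2.resize(a[v0:v0+150,u0:u0+200],None,fx=4,fy=4,interpolation=2),alpha=1.6))
E
```

```text
time: 14.72
position: [0.5741, 0.0455, 0.2107]
tcp_rot: [[0.338, 0.941, -0.002], [0.941, -0.338, -0.001], [-0.002, -0.002, -1.0]]
contact_force: [-0.1, -0.1, 0.6]
finger_gap: 0.25
gripper_force: 0.0
230 86
```

View pics/c5.png

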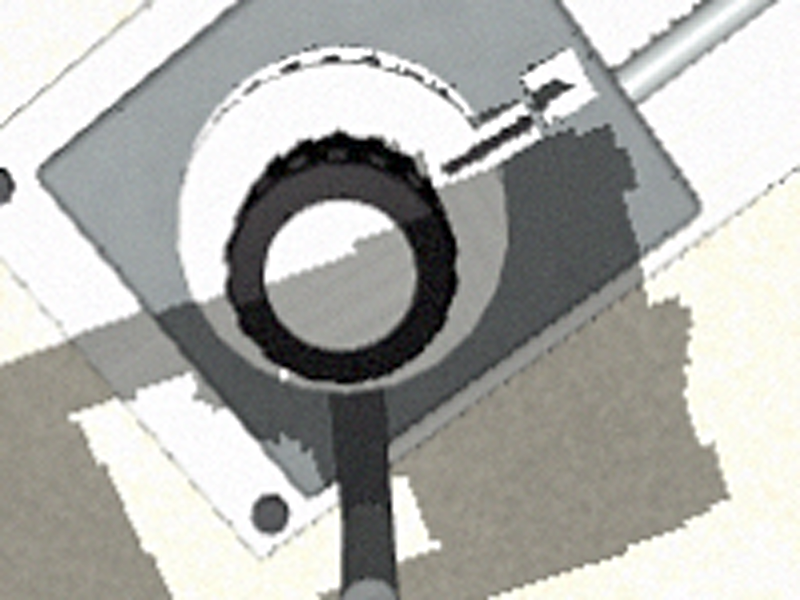

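The pointer's stripe, from crop (450,170) to (535,118), runs straight into the index post at (575,95). The knob has stayed on its mark and the gripper is clear of the jig, so I'm handing in.

```bash
python3 -c "
from rig import robot, cam, sign_off
print(sign_off())"
```

```text
the job is handed in; nothing more can be done
None
```

The job is handed in, with no verdict returned: the ring was loosened, the knob turned onto the index post (within about 1° before tightening, still lined up by eye after), and the ring nipped up at about 6.8 N on the post.

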